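# Show the carving pupil which tool to use, and where

## Task

Show the carving pupil the next cut without touching anything: first point down at the handle of the short, knob-handled palm gouge lying in the steel tray, fingertips just above it (about 2 cm), and stay there for two seconds; then point in the same way at the round boss on the carving panel for two seconds, and finish still pointing there. Travel well above everything and come down only at these two, so that no other tool or boss is pointed at, and leave everything where it is.

Things in the scene. Friction and masses are not known exactly. Their poses are not given: they have to be found in the camera images.
- gouge_handle (a point): top of the palm gouge's handle where it is fattest, the point to point at. The handle is a stubby round wooden knob, 52 mm long, 43 mm in diameter, followed by a thin steel blade; 119 mm long in all. The point is 43 mm above the tray floor; x points along the tool to the blade tip (100 mm away), z up; the handle reaches 19 mm behind it and 33 mm ahead. Loose in the tray, 70 g
- round_boss_top (a point): centre of the top face of the round boss, a pale flat disc 36 mm in diameter standing 10 mm above the brown cut-away ground of the carving panel; about 43 mm above the table; z up. Fixed
- tray: perforated steel tool tray, 270 x 270 mm, fixed; origin at the centre of its underside, floor 3 mm up, rim 14 mm high; three tools lie in it side by side along its x axis about 74 mm apart, in any order. It may be on the robot's left or right
- panel: square carving panel (170 mm, brown, pale border) in a plywood bench hook 220 x 220 mm, fixed; origin at the centre of its underside; ground 33 mm up, border 39, stop along its far (+x) edge 37, boss tops 43. On the other side from the tray. It carries three pale bosses about 74 mm apart, in any order: round, bar, cross
- chisel_handle (a point): top of the middle of the handle (120 mm long, 24 mm wide) of the long chisel, 210 mm long, 22 mm high; loose in the tray, not to be pointed at. Its x axis points to the cutting edge, 150 mm away
- brush_handle (a point): top of the handle (22 mm wide, 14 mm high) of the flat dusting brush, 140 mm long, black bristles; loose in the tray, not to be pointed at. Its x axis points to the bristles, whose end is 90 mm away
- bar_boss_top (a point): centre of the top of the bar-shaped boss, 54 x 15 mm, 10 mm high, fixed on the panel; not to be pointed at
- cross_boss_top (a point): centre of the top of the cross-shaped boss, 44 mm across, arms 13 mm wide, 10 mm high, fixed on the panel; not to be pointed at
- jar_center (a point): centre (half-way up) of a closed finishing-wax jar, 52 mm in diameter and 85 mm tall, standing loose on the table between the tray and the panel; leave alone
Mind the look-alikes: they are no part of the job. Leave any blue, green or purple look-alike of the part that bears gouge_handle alone.

How it is judged:
By the outcome, as a careful person would: the job done as asked, in the order asked, and still so for the second after the job is handed in, with the robot touching nothing.
It also fails if it takes over 48 s, if anything falls off the work surface, if the arm or the gripper's body presses on something with over 40 N, if the wrist force passes 120 N, or if a joint passes its speed limit or range.

## Robot

A 6-joint arm with a two-finger parallel gripper is mounted at the origin on the work surface. World frame = base frame: x ahead of the robot, y to its left, z up, the work surface at z = 0. Lengths are in m, angles in rad, forces in N, time in s.
With the tool pointing down it reaches from about 0.25 to 0.85 m from the base axis. Payload 12.5 kg.
Tool frame: the origin (TCP) lies between the finger pads; the fingertips stand 8 mm ahead of it and the grasp point (between the pads) lies 11 mm behind it (bot.tips_ahead is the distance from the TCP to the fingertips, in m); z points along the fingers, y is the direction in which the jaws open and shut (so a half turn about z gives the same grasp; the last joint's range is limited). The gripper opens to 93 mm and grips with 3 to 60 N. Pads are 15 mm wide; open, the fingers measure 128 mm over their backs; the gripper's body (75 mm by 188 mm) begins 65 mm behind the grasp point.
Start: joints at [-0.085, 0.351, 1.652, -0, 1.139, -0.085], TCP at [0.55, 0, 0.227] pointing down, gripper open.
Joint ranges: [-2.75, 2.75], [-0.79, 2.1], [0.01, 2.65], [-1.57, 4.71], [0.07, 3.14], [-2.87, 2.87]. Speed limits (rad/s): [2.22, 2.22, 2.79, 3.14, 3.14, 3.14].

## Interface

Orientations are given as a unit quaternion [w, x, y, z].
In Python, from cell import bot gives the robot as it stands.
- The arm moves only by the tool play_rows, never from a script. Its argument "steps" is text: rows parted by semicolons, each of 7 numbers parted by spaces: the shift along the world's x, y, z in mm, then the turn, a rotation vector about the world's x, y, z in rad, then the gripper's target within -1 to 1 (shut at 1, half-way at 0, fully open at -1). In form: dx dy dz rx ry rz gripper; .... A call has 1 to 12 rows; each row shifts and turns the commanded pose from where the row before left it; what a row does not reach is not made up. A row lasts 1/12 s, in which the tool goes at most 41.7 mm and 7.16 degrees, less where a joint would pass 70% of its speed; a pose out of reach is approached as far as the arm can. A call is refused whole if a number of a shift passes 41.7 or a number of a turn 0.125, either way. A call with a gripper value outside its range is refused whole. The fingers move at their own pace and stop on an object; "force" is the grip in N (left out, the last holds). Time passes only in rows, so rows that do not move let the fingers close. It gives the time, the measured TCP pose, the force and the opening at its end, in the units of the state.
- bot.read_state(): the state, without advancing time (a new reading comes with each control period).
- bot.snapshot(name): name is "scene" or "side" or "wrist"; returns the picture (480x640x3 uint8, red, green, blue); there is no depth.
- bot.calibration(name): a dict with "intrinsics" (3x3 intrinsics, pixels), "k1" (the pictures are not rectified: a ray, as slopes to the right and down, at radius r is drawn at 1 + k1 r^2 times it, then the intrinsics apply), "R" (3x3) and "t" (3): a world point X has camera coordinates R X + t; the wrist camera has in their place "tool_from_camera" (4x4, takes a point from camera to tool coordinates, whose origin is the TCP and whose axes are the flange's). Camera axes: x right, y down, z forward; pixel columns grow to the right and rows downward; lengths in m; the calibration is good to about 2 mm. A picture is of the moment at which its call begins: read the wrist's pose just before it. calibration takes no time and is no camera call.
- bot.finish_job(): hands the job in, once; it reports no verdict.
The state is a dict: "time": time; "joints": joint angles; "joint_vel": joint speeds; "joint_torque": joint torques, N m; "tcp_pos": TCP position; "eef_rot": TCP orientation; "contact_force": force on the tool from outside, world axes, zero at the start; "wrist_torque": the same for the moment, N m; "opening": finger opening in m.
Only numpy, scipy, OpenCV 4.12 (cv2) and the standard library are available. Lean on these libraries where they do the work, as an engineer would, in place of code of your own. Each camera call takes 0.05 s, during which the arm holds its last target. There are 200 camera calls.

## Working session

There is one attempt and no reset: what is moved stays moved. The work goes in short steps, Python scripts to look and compute and a tool call to move; the robot and the scene stay as the last step left them, time stands still between calls to the robot, and variables do not carry over. Pictures are saved under pics/ and viewed, about 8 in all and at most 12, crops included, and the job is handed in when it is done.

Besides the shell and the picture viewer there is one more tool, called after "Request:" as name(argument=value, ...), one argument or row to a line, values as JSON. play_rows: Moves the arm, as the interface text tells. Its arguments: {"type":"object","properties":{"steps":{"type":"string"},"force":{"type":"number"}},"required":["steps"]}

```bash
ls; mkdir -p pics
cat > h.py <<'E'
import numpy as np, cv2
from cell import bot
def cam(n):
    c=bot.calibration(n); K=np.array(c["intrinsics"],float)
    if "R" in c: return K,c["k1"],np.array(c["R"]),np.array(c["t"])
    s=bot.read_state(); w,x,y,z=s["eef_rot"]
    from scipy.spatial.transform import Rotation as Ro
    T=np.eye(4);T[:3,:3]=Ro.from_quat([x,y,z,w]).as_matrix();T[:3,3]=s["tcp_pos"]
    M=np.linalg.inv(T@np.array(c["tool_from_camera"]));return K,c["k1"],M[:3,:3],M[:3,3]
def px2w(c,u,v,z):
    K,k1,R,t=c; p=cv2.undistortPoints(np.array([[[u,v]]],float),K,np.array([k1,0,0,0.]))[0,0]
    d=R.T@np.array([p[0],p[1],1]); o=-R.T@t
    return o+d*(z-o[2])/d[2]
def w2px(c,X):
    K,k1,R,t=c
    return cv2.projectPoints(np.array([X],float),cv2.Rodrigues(R)[0],t,K,np.array([k1,0,0,0.]))[0][0,0]
def snap(n,f):
    im=bot.snapshot(n); cv2.imwrite("pics/"+f+".png",im[:,:,::-1]); return im
E
python3 - <<'E'
from h import *
for n in ("scene","side"): snap(n,n+"1"); c=cam(n); print(n,-c[2].T@c[3])
print(bot.read_state()["time"],bot.read_state()["eef_rot"],bot.tips_ahead)
E
```

```text
pics
scene [ 1.08434058 -0.45348858  0.84228623]
side [0.24798972 1.11693763 0.63772452]
0.1 [-3.90793045e-04  7.07126023e-01  7.07087350e-01 -3.36898075e-04] 0.008
```

View pics/scene1.png

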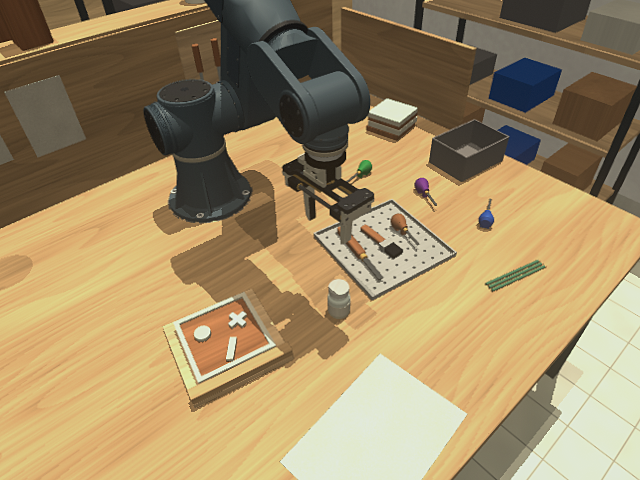

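View pics/side1.png

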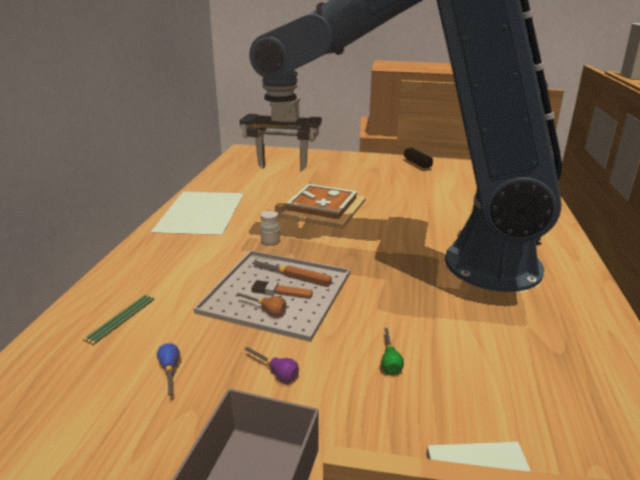

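The scene picture shows the orange knob gouge at about (399,222) in the tray on the robot's left, and the round boss at about (202,333) on the panel to the right. The side picture has them at about (273,305) and (334,193). The blue, green and purple look-alikes lie outside the tray.

Run:
```python
from h import *
s,d=cam("scene"),cam("side")
print("gouge axis",px2w(s,399,222,.0245),px2w(d,273,305,.0245))
print("tip",px2w(s,417,247,.01),px2w(d,238,297,.01))
print("round",px2w(s,202,333,.043),px2w(d,334,193,.043)); print("cross",px2w(s,237,319,.043),px2w(d,323,202,.043)); print("bar",px2w(s,232,348,.043))
print("jar base",px2w(s,339,313,0), "jar top",px2w(s,339,286,.085))
# crops
a=cv2.imread("pics/scene1.png"); b=cv2.imread("pics/side1.png")
A=cv2.resize(a[200:260,370:450],None,fx=5,fy=5,interpolation=2);B=cv2.resize(b[280:340,220:300],None,fx=5,fy=5,interpolation=2)
C=cv2.resize(a[310:370,180:260],None,fx=5,fy=5,interpolation=2);D=cv2.resize(b[175:235,290:370],None,fx=5,fy=5,interpolation=2)
cv2.imwrite("pics/crop1.png",np.vstack([np.hstack([A,B]),np.hstack([C,D])]))
```

```text
gouge axis [0.49619763 0.30248801 0.0245    ] [0.49961078 0.30361219 0.0245    ]
tip [0.58506668 0.27564296 0.01      ] [0.59050042 0.27014206 0.01      ]
round [ 0.4671961  -0.29001699  0.043     ] [ 0.46283846 -0.28462445  0.043     ]
cross [ 0.48660496 -0.21360464  0.043     ] [ 0.48435416 -0.20882296  0.043     ]
bar [ 0.5424174  -0.26271036  0.043     ]
jar base [ 0.60018442 -0.0157889   0.        ] jar top [ 0.59434052 -0.00977029  0.085     ]
```

View pics/crop1.png

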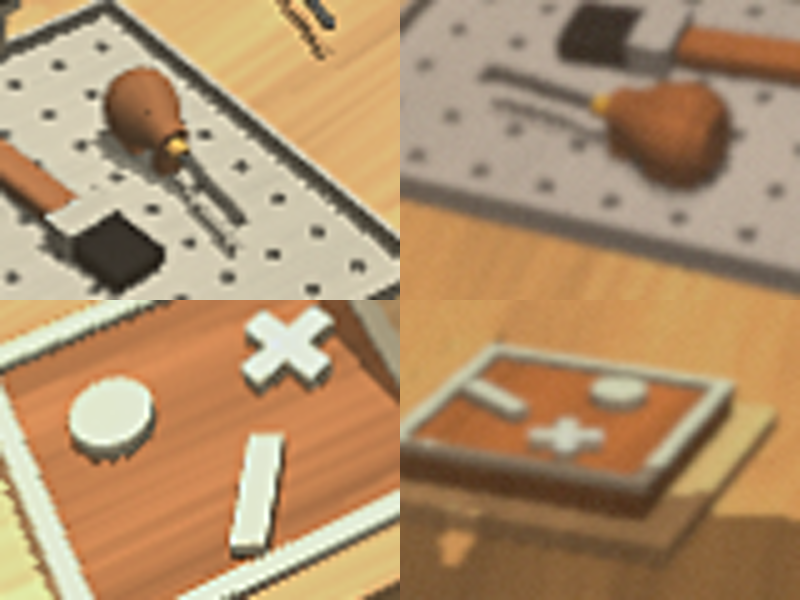

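The crop confirms both targets: the knob's fat part is near (398.6,220.6) in the scene view and (277,306) in the side view, and the disc top is near (202,333). I'm moving high over the gouge with the fingers closed, then checking with the wrist camera.

Request:
play_rows(
  steps="0 10 5 0 0 0 1;-5 25 5 0 0 0 1;-6 30 5 0 0 0 1;-6 30 5 0 0 0 1;-6 30 0 0 0 0 1;-6 30 0 0 0 0 1;-6 30 0 0 0 0 1;-6 30 0 0 0 0 1;-6 30 0 0 0 0 1;-6 30 0 0 0 0 1;-5 20 0 0 0 0 1;0 5 0 0 0 0 1",
)

```text
time: 1.1
tcp_pos: [0.4906, 0.3032, 0.2468]
eef_rot: [-0.0, 0.706, 0.708, 0.0]
contact_force: [1.1, 0.1, 0.2]
opening: 0.018
```

Request:
play_rows(
  steps="0 0 0 0 0 0 1;0 0 0 0 0 0 1;0 0 0 0 0 0 1",
)

```text
time: 1.35
tcp_pos: [0.4922, 0.2991, 0.2467]
eef_rot: [0.0, 0.707, 0.707, -0.0]
contact_force: [-0.4, -0.1, 0.1]
opening: 0.0012
```

Run:
```python
from h import *
c=cam("wrist"); snap("wrist","w1"); 
for P in ([.497,.303,.046],[.498,.303,.0245],[.59,.272,.01]): print(w2px(c,P))
s=bot.read_state(); print(s["tcp_pos"],s["opening"],s["time"])
np.savez("w1.npz",R=c[2],t=c[3])
```

```text
[324.26653511 216.32114149]
[325.01731103 212.57801287]
[407.24275131 237.68024115]
[0.49227632 0.29903973 0.24671746] 0.000441214433497449 1.4
```

View pics/w1.png

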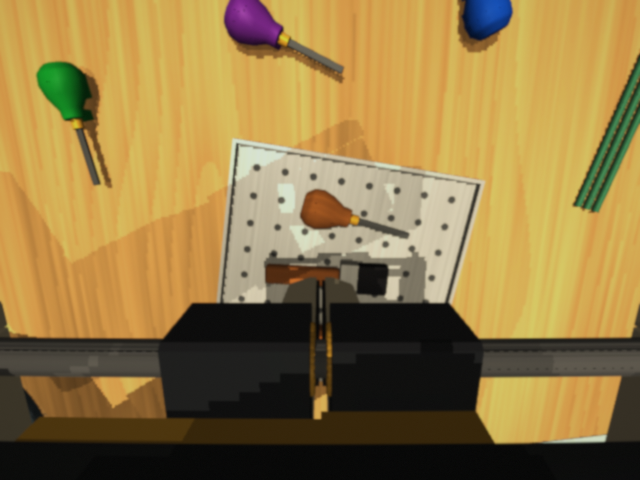

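The wrist view shows the gouge with its handle's rear at (301,207), its fattest part at about (319,210) and its tip at (408,236). That agrees with the projections to a few pixels.

Run:
```python
from h import *
z=np.load("w1.npz"); K=cam("scene"); c0=bot.calibration("wrist"); c=(np.array(c0["intrinsics"],float),c0["k1"],z["R"],z["t"])
im=cv2.imread("pics/w1.png"); h=cv2.cvtColor(im,cv2.COLOR_BGR2HSV)
m=((h[...,1]>130)&(h[...,0]<16)).astype(np.uint8); m[:180]=0;m[240:]=0;m[:,:285]=0;m[:,365:]=0
n,l,st,ce=cv2.connectedComponentsWithStats(m); i=1+st[1:,4].argmax(); print(st[i],ce[i])
ys,xs=np.where(l==i); P=np.array([px2w(c,x,y,.0245)[:2] for x,y in zip(xs,ys)])
tip=px2w(c,408,236,.012)[:2]; mu=P.mean(0); d=tip-mu; d/=np.linalg.norm(d); nn=np.array([-d[1],d[0]])
a=(P-mu)@d; b=(P-mu)@nn; print("d",d,"len",np.ptp(a),"wid",np.ptp(b),"tip from rear",(tip-mu)@d-a.min())
k=abs(a-(a.min()+.019))<.004
print("point",mu+d*(a.min()+.019)+nn*(b[k].min()+b[k].max())/2)
s,e=cam("scene"),cam("side"); print(px2w(s,398.6,220.6,.0245),px2w(e,277,306,.0245))
```

```text
[ 301  190   51   38 1402] [323.82738944 210.61626248]
d [ 0.95033376 -0.31123261] len 0.05245926303339846 wid 0.04000005876999917 tip from rear 0.12126591659972136
point [0.49296163 0.30596385]
[0.49151258 0.30606796 0.0245    ] [0.49030902 0.3054727  0.0245    ]
```

All three cameras agree within 3 mm: the point is at (0.492, 0.306), its top at z 0.046, so the TCP goes to z 0.074. That is 7 mm in y and 173 mm down.

Request:
play_rows(
  steps="0 3 -10 0 0 0 1;0 4 -25 0 0 0 1;0 0 -30 0 0 0 1;0 0 -30 0 0 0 1;0 0 -25 0 0 0 1;0 0 -20 0 0 0 1;0 0 -15 0 0 0 1;0 0 -10 0 0 0 1;0 0 -5 0 0 0 1;0 0 -3 0 0 0 1;0 0 0 0 0 0 1;0 0 0 0 0 0 1",
)

```text
time: 2.4
tcp_pos: [0.4924, 0.3072, 0.0743]
eef_rot: [0.0, 0.707, 0.707, 0.001]
contact_force: [-0.7, 0.8, 0.3]
opening: 0.0005
```

Run:
```python
from h import *
s=bot.read_state(); print(s["tcp_pos"],s["contact_force"],s["time"])
a=snap("scene","s2")[:,:,::-1]; b=snap("side","d2")[:,:,::-1]
A=cv2.resize(a[170:270,340:440],None,fx=4,fy=4,interpolation=2);B=cv2.resize(b[230:330,220:320],None,fx=4,fy=4,interpolation=2)
cv2.imwrite("pics/crop2.png",np.hstack([A,B]))
```

```text
[0.49238491 0.30716637 0.0742911 ] [-0.71134165  0.81899298  0.30901844] 2.4
```

View pics/crop2.png

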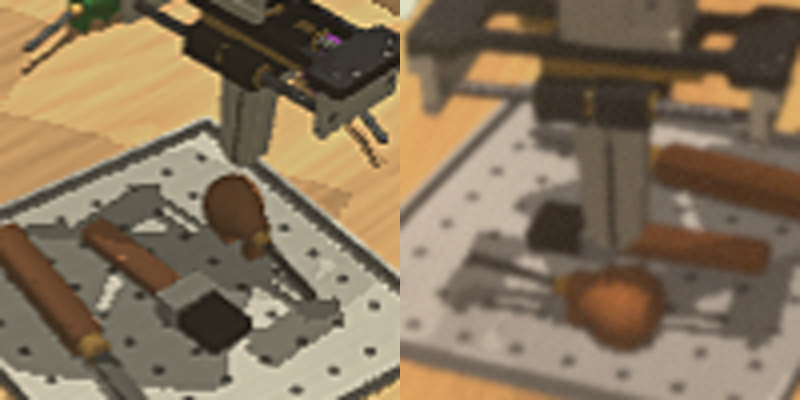

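The crops show the closed fingertips hovering just above the knob. I'll check by projection while holding.

Request:
play_rows(
  steps="0 0 0 0 0 0 1;0 0 0 0 0 0 1;0 0 0 0 0 0 1;0 0 0 0 0 0 1;0 0 0 0 0 0 1;0 0 0 0 0 0 1;0 0 0 0 0 0 1;0 0 0 0 0 0 1;0 0 0 0 0 0 1;0 0 0 0 0 0 1;0 0 0 0 0 0 1;0 0 0 0 0 0 1",
)

```text
time: 3.5
tcp_pos: [0.492, 0.307, 0.0737]
eef_rot: [0.0, 0.707, 0.707, 0.0]
contact_force: [0.1, -0.2, -0.1]
opening: 0.0004
```

Run:
```python
from h import *
for n,o in(("scene",(340,170,0)),("side",(220,230,400))):
  c=cam(n)
  for P in([.492,.306,.066],[.492,.306,.0245]):
    p=w2px(c,P); print(n,(p-np.array(o[:2]))*4+[o[2],0])
s=bot.read_state(); print(s["tcp_pos"],s["time"])
```

```text
scene [240.00878188 155.80404538]
scene [234.86476459 202.7833241 ]
side [621.45971248 239.32028522]
side [624.65933121 304.21847152]
[0.49202632 0.30703981 0.07366179] 3.5
```

The projections match what is seen within about 2 px. I'll hold for two more seconds, then rise.

Request:
play_rows(
  steps="0 0 0 0 0 0 1;0 0 0 0 0 0 1;0 0 0 0 0 0 1;0 0 0 0 0 0 1;0 0 0 0 0 0 1;0 0 0 0 0 0 1;0 0 0 0 0 0 1;0 0 0 0 0 0 1;0 0 0 0 0 0 1;0 0 0 0 0 0 1;0 0 0 0 0 0 1;0 0 0 0 0 0 1",
)

```text
time: 4.5
tcp_pos: [0.492, 0.307, 0.0736]
eef_rot: [-0.0, 0.707, 0.707, -0.0]
contact_force: [-0.2, 0.6, -0.6]
opening: 0.0001
```

Request:
play_rows(
  steps="0 0 0 0 0 0 1;0 0 0 0 0 0 1;0 0 0 0 0 0 1;0 0 0 0 0 0 1;0 0 0 0 0 0 1;0 0 0 0 0 0 1;0 0 5 0 0 0 1;0 0 15 0 0 0 1;0 0 25 0 0 0 1;0 0 30 0 0 0 1;0 0 30 0 0 0 1;0 0 30 0 0 0 1",
)

```text
time: 5.5
tcp_pos: [0.4918, 0.3069, 0.2104]
eef_rot: [0.0, 0.707, 0.707, 0.0]
contact_force: [-0.1, -0.5, 0.3]
opening: 0.0007
```

Request:
play_rows(
  steps="0 0 25 0 0 0 1;0 0 15 0 0 0 1;0 -10 5 0 0 0 1;0 -20 0 0 0 0 1;0 -30 0 0 0 0 1;0 -35 0 0 0 0 1;0 -35 0 0 0 0 1;0 -35 0 0 0 0 1;0 -35 0 0 0 0 1;0 -35 0 0 0 0 1;0 -35 0 0 0 0 1;0 -35 0 0 0 0 1",
)

```text
time: 6.5
tcp_pos: [0.4909, -0.0001, 0.253]
eef_rot: [-0.0, 0.707, 0.707, -0.0]
contact_force: [0.6, -0.1, -0.3]
opening: 0.0001
```

Request:
play_rows(
  steps="-4 -35 0 0 0 0 1;-4 -35 0 0 0 0 1;-4 -35 0 0 0 0 1;-4 -35 0 0 0 0 1;-4 -35 0 0 0 0 1;-4 -35 0 0 0 0 1;-2 -30 0 0 0 0 1;0 -20 0 0 0 0 1;0 -10 0 0 0 0 1;0 0 0 0 0 0 1;0 0 0 0 0 0 1;0 0 0 0 0 0 1",
)

```text
time: 7.5
tcp_pos: [0.4659, -0.2668, 0.2534]
eef_rot: [-0.0, 0.707, 0.707, 0.0]
contact_force: [0.4, 0.0, 0.5]
opening: 0.0003
```

Run:
```python
from h import *
c=cam("wrist"); snap("wrist","w2"); 
print(w2px(c,[.465,-.288,.043]))
s=bot.read_state(); print(s["tcp_pos"],s["joints"],s["time"])
np.savez("w2.npz",R=c[2],t=c[3])
```

```text
[318.71956683 238.51025261]
[ 0.46601553 -0.26675654  0.25356048] [-6.06682308e-01  3.00081535e-01  1.65306794e+00  1.76521332e-04
  1.18882719e+00 -6.07971160e-01] 7.55
```

View pics/w2.png

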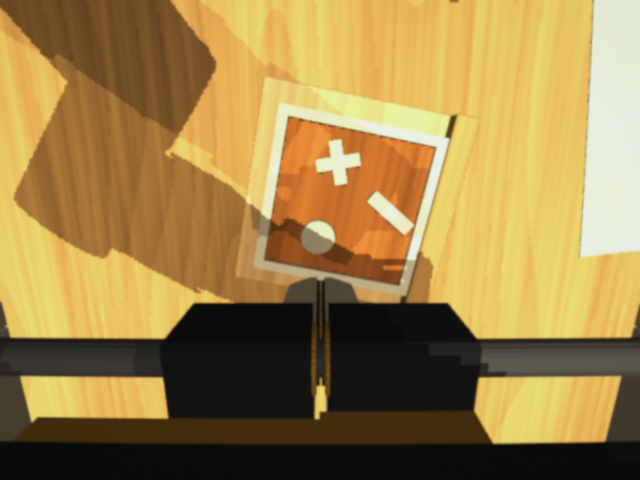

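The wrist view shows the round disc centred at (318,237). I predicted (318.7,238.5), so (0.465, -0.288) is confirmed. I go 21 mm in -y, then 182 mm down.

Request:
play_rows(
  steps="-1 -10 0 0 0 0 1;0 -11 -10 0 0 0 1;0 0 -25 0 0 0 1;0 0 -30 0 0 0 1;0 0 -30 0 0 0 1;0 0 -25 0 0 0 1;0 0 -20 0 0 0 1;0 0 -17 0 0 0 1;0 0 -12 0 0 0 1;0 0 -8 0 0 0 1;0 0 -5 0 0 0 1;0 0 0 0 0 0 1",
)

```text
time: 8.55
tcp_pos: [0.4648, -0.289, 0.071]
eef_rot: [-0.0, 0.707, 0.707, -0.0]
contact_force: [0.2, 0.2, -0.3]
opening: 0.0004
```

Request:
play_rows(
  steps="0 0 0 0 0 0 1;0 0 0 0 0 0 1;0 0 0 0 0 0 1;0 0 0 0 0 0 1;0 0 0 0 0 0 1;0 0 0 0 0 0 1;0 0 0 0 0 0 1;0 0 0 0 0 0 1;0 0 0 0 0 0 1;0 0 0 0 0 0 1;0 0 0 0 0 0 1;0 0 0 0 0 0 1",
)

```text
time: 9.55
tcp_pos: [0.465, -0.289, 0.0716]
eef_rot: [-0.0, 0.707, 0.707, -0.0]
contact_force: [0.2, 0.7, -0.2]
opening: 0.0003
```

Run:
```python
from h import *
a=snap("scene","s3"); s=bot.read_state(); print(s["tcp_pos"],s["contact_force"],s["time"])
a=a[:,:,::-1]
cv2.imwrite("pics/crop3.png",np.hstack([cv2.resize(a[270:390,150:270],None,fx=3.3,fy=3.3,interpolation=2),cv2.resize(a[180:300,320:440],None,fx=3.3,fy=3.3,interpolation=2)]))
```

```text
[ 0.46498599 -0.28895098  0.07161361] [ 0.24197206  0.17312129 -0.20056064] 9.6
```

View pics/crop3.png

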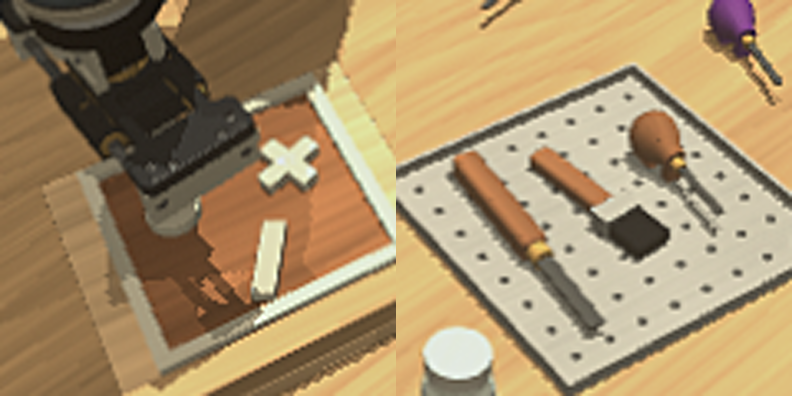

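The fingertips are above the round disc, which is partly hidden behind the gripper body, and the tray's tools are undisturbed. I hold a further 2 s, then hand in.

Request:
play_rows(
  steps="0 0 0 0 0 0 1;0 0 0 0 0 0 1;0 0 0 0 0 0 1;0 0 0 0 0 0 1;0 0 0 0 0 0 1;0 0 0 0 0 0 1;0 0 0 0 0 0 1;0 0 0 0 0 0 1;0 0 0 0 0 0 1;0 0 0 0 0 0 1;0 0 0 0 0 0 1;0 0 0 0 0 0 1",
)

```text
time: 10.6
tcp_pos: [0.465, -0.289, 0.0716]
eef_rot: [0.0, 0.707, 0.707, -0.0]
contact_force: [0.4, 0.4, -0.1]
opening: 0.0009
```

Request:
play_rows(
  steps="0 0 0 0 0 0 1;0 0 0 0 0 0 1;0 0 0 0 0 0 1;0 0 0 0 0 0 1;0 0 0 0 0 0 1;0 0 0 0 0 0 1;0 0 0 0 0 0 1;0 0 0 0 0 0 1;0 0 0 0 0 0 1;0 0 0 0 0 0 1;0 0 0 0 0 0 1;0 0 0 0 0 0 1",
)

```text
time: 11.6
tcp_pos: [0.465, -0.289, 0.0716]
eef_rot: [0.0, 0.707, 0.707, 0.0]
contact_force: [-0.4, 0.3, -0.2]
opening: 0.0004
```

```bash
python3 -c "
from h import *
s=bot.read_state();print(s['tcp_pos'],s['contact_force'],s['time']);print(bot.finish_job())"
```

```text
[ 0.46499648 -0.2889881   0.07162515] [-0.44325811  0.26057836 -0.18094242] 11.6
the job is handed in; nothing more can be done
None
```

I handed the job in at 11.6 s. The arm pointed at the gouge handle, then at the round boss, and is still pointing there.

- **Gouge handle:** with the gripper closed, the fingertips stayed about 2 cm above the handle at (0.492, 0.307) for about 2.5 s. The scene, side and wrist cameras agreed on the point within about 3 mm.
- **Travel:** I crossed to the panel with the TCP at about z = 0.25 m, well above everything.
- **Round boss:** the fingertips have stayed about 2 cm above the boss at (0.465, -0.289) for about 3 s. The wrist camera matched my estimate to about 1.5 px. The scene and side cameras differed from each other by about 4 to 5 mm, and I used a value between them.
- **Last checks:** measured forces stayed within about 1 N (sensor noise), so nothing seems to have been touched. The last picture shows the tray's tools in place. In it the gripper partly hides the boss, so the final aim rests on the wrist-camera measurement and the measured TCP position.
- **One small disagreement:** in the side view at the gouge, the fingertips appeared about 2 px (roughly 3 mm) from where I predicted. I put this down to the calibration and did not correct for it.

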